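# Prop open the stone case

### The job

Open the wooden stone case by the brass tongue on the front of its lid, and lock the folding brass stay on its right side: the stay's middle joint has to be pushed through past straight, against its stop, so that the lid stays up by itself. Do not knock over or push away the vial standing beside the case.

Things in the scene. Friction and masses are not known exactly. Their poses are not given: they have to be found in the camera images.
- case: Wooden case fixed to the table, 170 mm deep (x), 240 mm wide (y), 60 mm high plus a 14 mm slab lid. Origin: centre of its underside; x points from its front (robot side) to its back, y left, z up. The lid is hinged along the back top edge and swings up and back. Outside the right (-y) wall is a folding stay of two flat brass bars, lying within 16 mm of the wall.
- case_hinge (a point): Middle of the lid's hinge line, which runs along the case's y axis: x = 85, y = 0, z = 60 mm of the case. Fixed to the case.
- lid_tongue (a point): Grip point of the lid's brass tongue: a plate 24 mm wide (along y), 10 mm thick, standing 46 mm straight out from the middle of the lid's front edge. The point is mid-width and mid-thickness, 32 mm out from the edge, 206 mm from the hinge line; at x = -121, y = 0, z = 67 mm of the case when shut. Pinched across its width it can turn between the fingers as the lid swings.
- case_lid (a joint): Lid angle in rad: 0 shut, grows as it opens, 1.43 (82 degrees) at most, where the stay is straight; 1.41 with the stay locked. The lid weighs about 0.2 kg. Its hinge is stiff enough that the lid stays where it is left above about 1.0 rad; from lower angles it falls shut.
- stay_knob (a point): Centre of the black knob on the stay's middle joint, a cylinder 20 mm thick, 45 mm long, parallel to the case's y axis, standing out to the right, at y = -158 mm of the case. Its x, z in the case (mm): -103, 19 lid shut; -30, 93 at lid angle 1.2; 10, 76 stay straight; 16, 70 locked on its stop. With the lid nearly up, pushing its front back, then down (some newtons), lifts the lid the last bit and locks.
- stay_pivot (a point): Lower pivot of the stay on the case's right wall, at x = -35, z = 25 mm of the case. The lower bar (68 mm between pivots) turns on this pivot, the upper one (104 mm) on a pin in the lid's edge; they meet at the knob, which swings on a circle about this pivot as the lid rises.
- stay_elbow (a joint): Angle of the stay's middle joint in rad: 0 with the lid shut and the stay folded (knob forward), 2.76 when straight, 3.00 at its stop, past straight, where the weight of the lid keeps it locked.
- vial_center (a point): Centre, half-way up, of a loose upright vial with a cap, 29 mm in diameter and 52 mm high, standing on the table beside the left wall of the case.

How it is judged:
By the outcome, as a careful person would: the job done as asked, in the order asked, and still so for the second after the job is handed in, with the robot touching nothing.
It also fails if it takes over 51 s, if anything falls off the work surface, if the arm or the gripper's body presses on something with over 40 N, if the wrist force passes 120 N, or if a joint passes its speed limit or range.

### The arm

A 6-joint arm with a two-finger parallel gripper is mounted at the origin on the work surface; the furniture and walls round the work are solid. World frame = base frame: x ahead of the robot, y to its left, z up, the work surface at z = 0. Lengths are in mm, angles in degrees, forces in N, time in s.
With the tool pointing down it reaches from about 300 to 850 mm from the base axis. Payload 4.2 kg.
Tool frame: the origin (TCP) lies midway between the tips of the shut fingers; the grasp point (between the pads) lies env.hold_point_z behind it (env.hold_point_z is the distance from the TCP to the grasp point, in mm); z points along the fingers, y is the line along which they close (so a half turn about z gives the same grasp; the last joint's range is limited). The gripper opens to 91 mm and grips with 3 to 60 N. Pads are 32 mm wide; open, the fingers measure 118 mm over their backs; the gripper's body (76 mm by 178 mm) begins 60 mm behind the grasp point.
Start: joints at [65.776, 18.312, 89.639, -0, 72.044, -1.146], TCP at [225.401, 528.997, 213.976] pointing down, gripper open.
Joint ranges: [-177.97, 177.97], [-48.28, 115.42], [12.27, 149.76], [-77.06, 257.06], [2.81, 150.46], [-146.56, 146.56]. Speed limits (degrees/s): [147.25, 147.25, 180, 180, 180, 180].

### API

Orientations are given as [roll, pitch, yaw] about the fixed x, y, z axes, in that order (R = Rz(yaw) Ry(pitch) Rx(roll)).
In Python, from workcell import env, viewer, spotter gives the robot as it stands.
- The arm moves only by the tool apply_moves, never from a script. Its arguments are lists of equal length, an entry for each row: "delta_pos": the shift along the world's x, y, z normalised to -1 to 1, where 1 is 120 mm, a list of three; "rot": the turn, a rotation vector about the world's x, y, z normalised to -1 to 1, where 1 is 1.5 rad, a list of three; "hand": the opening, from 0 (shut) to 1 (fully open). A call has 1 to 10 rows; each row is the pose to reach, as a shift and turn from the pose commanded when the call began; what a row does not reach only later rows make up. A row lasts 1/12 s, in which the tool goes at most 41.7 mm and 7.16 degrees, less where a joint would pass 70% of its speed; a pose out of reach is approached as far as the arm can. A call with a number of a shift or a turn outside -1 to 1 is refused whole. A call with a gripper value outside its range is refused whole. The fingers move at their own pace and stop on an object; "newtons" is the grip in N (left out, the last holds). Time passes only in rows, so rows that repeat a pose let the fingers close. It gives the time, the measured TCP pose, the force, the opening and the grip force at its end, in the units of the state.
- env.state(): the state, without advancing time (a new reading comes with each control period).
- viewer.grab_frame(name): name is "side" or "top"; returns a dict with "pixels" (384x512x3 uint8, red, green, blue), "camera_matrix" (3x3 intrinsics, pixels), "R" (3x3) and "t" (3): a world point X has camera coordinates R X + t. Camera axes: x right, y down, z forward; pixel columns grow to the right and rows downward; lengths in mm; the calibration is good to about 2 mm. A picture is of the moment at which its call begins. There is no depth.
- env.job_done(): hands the job in; it is judged then, once.
Trained networks look in a picture, given as the dict that the camera call returned (one of the last four; its "shot" number tells which), for a name from the list of things; names that differ only in an ending like _2 or _b are one class to them, and where a whole thing is asked for, a point or a joint stands for the part that bears it (a point fixed in the world has none). Each returns a list of dicts, best first, with "score" (0 to 1); they miss things now and then, are a little off and sometimes report something else, mostly with a low value. They report only what shows in the picture. A call takes as long as a camera call.
- spotter.trace(picture, query): "mask" (384x512 bool, what is visible of it) and "box" ([centre column, centre row, width, height] in pixels, round what is visible of it).
- spotter.landmark_of(picture, query): "position" ([column, row] in pixels: a listed point, or the origin of a listed thing).
The state is a dict: "time_s": time; "qpos": joint angles; "qvel": joint speeds; "effort": joint torques, N m; "ee_pos": TCP position; "ee_rot": TCP orientation; "force": force on the tool from outside, world axes, zero at the start; "torque": the same for the moment, N m; "gripper_width": finger opening in mm; "gripper_force": force on a finger pad.
Only numpy, scipy, OpenCV 4.12 (cv2) and the standard library are available. Lean on these libraries where they do the work, as an engineer would, in place of code of your own. Each camera call takes 0.05 s, during which the arm holds its last target. There are 200 camera calls.

## Working session

There is one attempt and no reset: what is moved stays moved. The work goes in short steps, Python scripts to look and compute and a tool call to move; the robot and the scene stay as the last step left them, time stands still between calls to the robot, and variables do not carry over. Pictures are saved under pics/ and viewed, at most 10 in all, crops included, and the job is handed in when it is done.

Besides the shell and the picture viewer there is one more tool, called after ">>>" as name(argument=value, ...) on one line, values as JSON. apply_moves: Moves the arm, as the interface text tells. Its arguments: {"type":"object","properties":{"delta_pos":{"type":"array"},"rot":{"type":"array"},"hand":{"type":"array"},"newtons":{"type":"number"}},"required":["delta_pos","rot","hand"]}

```bash
mkdir -p pics; cat > h.py <<'E'
import numpy as np, cv2
from workcell import env, viewer, spotter
def P(f): return f["camera_matrix"]@np.c_[f["R"],f["t"]]
def save(f,n): cv2.imwrite(f"pics/{n}.png",np.ascontiguousarray(f["pixels"][...,::-1]))
def tri(fs,uv):
    x=cv2.triangulatePoints(P(fs[0]),P(fs[1]),np.float64(uv[0]).reshape(2,1),np.float64(uv[1]).reshape(2,1))
    return (x[:3]/x[3]).ravel()
def proj(f,X):
    p=P(f)@np.r_[X,1]; return p[:2]/p[2]
E
python3 - <<'E'
from h import *
fs=[viewer.grab_frame(n) for n in("side","top")]
both=np.hstack([f["pixels"] for f in fs]); cv2.imwrite("pics/a.png",cv2.resize(both[...,::-1],(800,300)))
for f in fs: print(np.round(-f["R"].T@f["t"]),np.round(f["R"],2).tolist())
for q in["case","case_hinge","lid_tongue","stay_knob","stay_pivot","vial_center"]:
    r=[spotter.landmark_of(f,q) for f in fs]
    print(q,[[(np.round(d["position"],1).tolist(),round(d["score"],2)) for d in x[:2]] for x in r])
    if r[0] and r[1]: print(np.round(tri(fs,[x[0]["position"] for x in r]),1))
print(env.hold_point_z,env.state())
E
```

```text
[ 525. -717.  394.] [[1.0, -0.05, 0.0], [-0.02, -0.37, -0.93], [0.05, 0.93, -0.37]]
[509.  37. 924.] [[0.0, -1.0, -0.01], [-1.0, 0.0, -0.08], [0.08, 0.01, -1.0]]
case [[([262.6, 256.7], 0.74)], [([305.6, 208.6], 0.92)]]
[574.5 -55.5  -3. ]
case_hinge [[([308.7, 231.5], 0.7)], [([317.0, 164.8], 0.61)]]
[656.  -72.4  57.9]
lid_tongue [[([202.3, 218.1], 0.96)], [([293.5, 265.1], 0.73)]]
[462.  -25.   66.9]
stay_knob [[], [([369.7, 277.0], 0.64)]]
stay_pivot [[([233.6, 277.5], 0.82)], [([367.0, 238.0], 0.7)]]
[ 516.4 -171.9   29.5]
vial_center [[], [([226.9, 171.6], 0.44)]]
18.8 {'time_s': 0.7, 'qpos': array([ 6.57733977e+01,  1.83113985e+01,  8.96395846e+01,  6.40788084e-04,
        7.20440161e+01, -1.14550274e+00]), 'qvel': array([-0.02781391,  0.05099413, -0.07375891, -0.01374775,  0.00090254,
        0.06739323]), 'effort': array([-1.77203539e-03, -4.12230062e+01, -2.32187748e+01,  7.26405834e-02,
        3.78312869e-02, -1.00976763e-06]), 'ee_pos': array([225.41600125, 528.98495229, 213.97698909]), 'ee_rot': array([ 1.79994988e+02, -5.09500320e-04,  1.56918703e+02]), 'force': array([ 0.3234861 , -1.0278624 ,  0.59930413]), 'torque': array([ 0.04196455, -0.03989069, -0.03246983]), 'gripper_force': 0.0, 'gripper_width': 91.1502166342712}
```

View picture.

View pics/a.png

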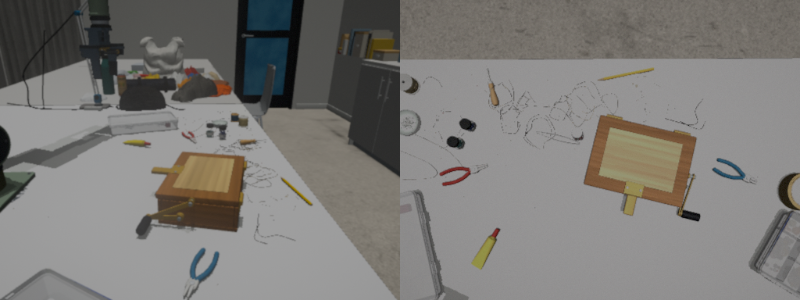

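```bash
cat >> h.py <<'E'
LM={"case":(0,0,0),"case_hinge":(85,0,60),"lid_tongue":(-121,0,67),"stay_knob":(-103,-158,19),"stay_pivot":(-35,-128,25)}
def c2w(p,X):
    c,s=np.cos(p[2]),np.sin(p[2]); X=np.asarray(X,float)
    return np.array([p[0]+c*X[0]-s*X[1],p[1]+s*X[0]+c*X[1],X[2]])
E
python3 - <<'E'
from h import *
from scipy.optimize import least_squares
obs=[]
fs=[viewer.grab_frame(n) for n in("side","top")]
for f in fs:
    for q in LM:
        for d in spotter.landmark_of(f,q)[:1]:
            if d["score"]>.4: obs.append((f,q,d["position"]))
res=lambda p:np.concatenate([proj(f,c2w(p,LM[q]))-u for f,q,u in obs])
s=least_squares(res,[570,-52,-.23],loss="soft_l1",f_scale=2)
print(s.x,np.degrees(s.x[2]))
for (f,q,u),r in zip(obs,res(s.x).reshape(-1,2)): print(f["shot"],q,r.round(1))
for d in spotter.landmark_of(fs[1],"vial_center"):
    K=P(fs[1]); u=d["position"]; z=26
    A=np.c_[K[:,:2],-np.r_[u,1]]; print("vial",d["score"],np.linalg.solve(A,-(K[:,2]*z+K[:,3]))[:2])
for k,v in LM.items(): print(k,c2w(s.x,v).round(1))
E
```

```text
[ 5.75630845e+02 -5.35202727e+01 -2.23498207e-01] -12.805503968401892
3 case [-1.  -2.4]
3 case_hinge [ 0.8 -1.2]
3 lid_tongue [-0.2  0. ]
3 stay_knob [1.7 0.9]
4 case [1.3 1.2]
4 case_hinge [ 1.1 -0.8]
4 lid_tongue [-0.8  0.2]
4 stay_knob [-0.5  0. ]
4 stay_pivot [0.  0.9]
vial 0.51 [644.83203227 105.75381945]
vial 0.23 [658.81505798 -74.36637222]
case [575.6 -53.5   0. ]
case_hinge [658.5 -72.4  60. ]
lid_tongue [457.6 -26.7  67. ]
stay_knob [ 440.2 -184.8   19. ]
stay_pivot [ 513.1 -170.6   25. ]
```

```bash
python3 - <<'E'
from h import *
f=viewer.grab_frame("top"); g=viewer.grab_frame("side")
a=cv2.resize(f["pixels"][120:300,190:410],None,fx=1.8,fy=1.8*1,interpolation=cv2.INTER_CUBIC)
b=cv2.resize(g["pixels"][160:340,140:360],None,fx=1.8,fy=1.8,interpolation=cv2.INTER_CUBIC)
cv2.imwrite("pics/b.png",np.hstack([a,b])[...,::-1])
E
```

```text
(no output)
```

View pics/b.png

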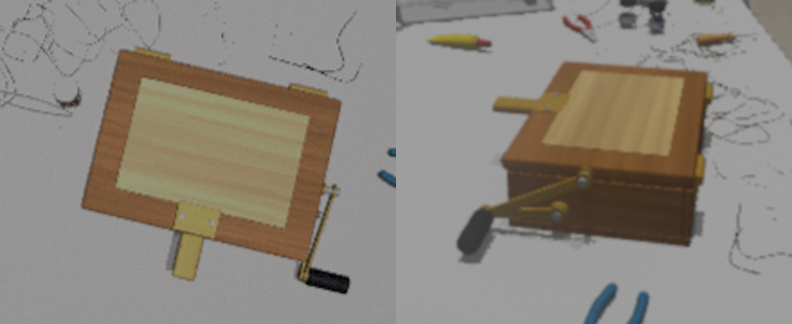

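The top view shows the case in crop b from (82,205) to (340,100). The tongue is at (187,255), the knob at (325,280) and the clear vial at (68,97). In the side view the case is shut and the stay is folded. I'm moving to the tongue.

>>> apply_moves(delta_pos=[[0.387,-0.927,-0.157],[0.387,-0.927,-0.157],[0.387,-0.927,-0.157]], rot=[[0,0,0.12],[0,0,0.12],[0,0,0.12]], hand=[0.7,0.7,0.7])

```text
time_s: 1.7
ee_pos: [272.0, 416.3, 194.6]
ee_rot: [-180.0, 0.0, 167.4]
force: [0.9, -1.2, -0.3]
gripper_width: 73.9
gripper_force: 0.0
```

>>> apply_moves(delta_pos=[[0.387,-0.927,-0.157],[0.387,-0.927,-0.157],[0.387,-0.927,-0.157]], rot=[[0,0,0],[0,0,0],[0,0,0]], hand=[0.7,0.7,0.7])

```text
time_s: 1.95
ee_pos: [318.5, 304.5, 176.1]
ee_rot: [180.0, 0.0, 167.3]
force: [1.0, 0.8, -0.7]
gripper_width: 63.8
gripper_force: 0.0
```

>>> apply_moves(delta_pos=[[0.387,-0.927,-0.157],[0.387,-0.927,-0.157],[0.387,-0.927,-0.157]], rot=[[0,0,0],[0,0,0],[0,0,0]], hand=[0.7,0.7,0.7])

```text
time_s: 2.2
ee_pos: [365.1, 193.3, 157.4]
ee_rot: [180.0, 0.0, 167.3]
force: [0.4, 0.9, 0.5]
gripper_width: 63.7
gripper_force: 0.0
```

>>> apply_moves(delta_pos=[[0.387,-0.927,-0.157],[0.387,-0.927,-0.157],[0.387,-0.927,-0.157]], rot=[[0,0,0],[0,0,0],[0,0,0]], hand=[0.7,0.7,0.7])

```text
time_s: 2.45
ee_pos: [411.7, 81.9, 138.6]
ee_rot: [180.0, 0.1, 167.2]
force: [1.2, 1.4, -0.2]
gripper_width: 63.7
gripper_force: 0.0
```

>>> apply_moves(delta_pos=[[0.387,-0.927,-0.157],[0.387,-0.927,-0.157],[0.387,-0.927,-0.157],[0.387,-0.927,-0.157],[0.387,-0.927,-0.157],[0.387,-0.927,-0.157]], rot=[[0,0,0],[0,0,0],[0,0,0],[0,0,0],[0,0,0],[0,0,0]], hand=[0.7,0.7,0.7,0.7,0.7,0.7])

```text
time_s: 2.95
ee_pos: [457.2, -27.0, 119.7]
ee_rot: [180.0, -0.0, 167.2]
force: [0.5, -0.3, 0.6]
gripper_width: 64.0
gripper_force: 0.0
```

>>> apply_moves(delta_pos=[[0,0,-0.3],[0,0,-0.596],[0,0,-0.596],[0,0,-0.596],[0,0,-0.596],[0,0,-0.596],[0,0,-0.596],[0,0,-0.596],[0,0,-0.596],[0,0,-0.596]], rot=[[0,0,0],[0,0,0],[0,0,0],[0,0,0],[0,0,0],[0,0,0],[0,0,0],[0,0,0],[0,0,0],[0,0,0]], hand=[0.6,0.5,0.5,0.15,0.15,0.15,0.15,0.15,0.15,0.15], newtons=20)

```text
time_s: 3.78
ee_pos: [459.6, -23.8, 50.2]
ee_rot: [179.6, 0.2, 167.0]
force: [2.7, 14.6, -0.3]
gripper_width: 23.9
gripper_force: 20.0
```

```bash
python3 - <<'E'
from h import *
p=[575.63,-53.52,-.2235]
t0=.034
w=lambda t:c2w(p,(85-206*np.cos(t+t0),0,60+206*np.sin(t+t0)))
for a,b,n in((0,.5,10),(.5,.95,10),(.95,1.3,10)):
    print([(np.round((w(a+(b-a)*(i+1)/n)-w(a))/120,3)).tolist() for i in range(n)])
f=viewer.grab_frame("side"); g=viewer.grab_frame("top")
cv2.imwrite("pics/c.png",np.hstack([cv2.resize(x["pixels"],(400,300)) for x in (f,g)])[...,::-1])
E
```

```text
[[0.005, -0.001, 0.086], [0.014, -0.003, 0.171], [0.027, -0.006, 0.256], [0.045, -0.01, 0.34], [0.066, -0.015, 0.423], [0.092, -0.021, 0.504], [0.121, -0.027, 0.585], [0.154, -0.035, 0.664], [0.191, -0.043, 0.74], [0.232, -0.053, 0.815]]
[[0.04, -0.009, 0.066], [0.082, -0.019, 0.129], [0.128, -0.029, 0.191], [0.176, -0.04, 0.25], [0.226, -0.051, 0.308], [0.279, -0.064, 0.362], [0.335, -0.076, 0.415], [0.393, -0.089, 0.465], [0.452, -0.103, 0.512], [0.514, -0.117, 0.556]]
[[0.049, -0.011, 0.032], [0.1, -0.023, 0.063], [0.151, -0.034, 0.092], [0.204, -0.046, 0.119], [0.257, -0.058, 0.144], [0.311, -0.071, 0.167], [0.366, -0.083, 0.188], [0.421, -0.096, 0.207], [0.477, -0.109, 0.224], [0.534, -0.121, 0.239]]
```

View pics/c.png

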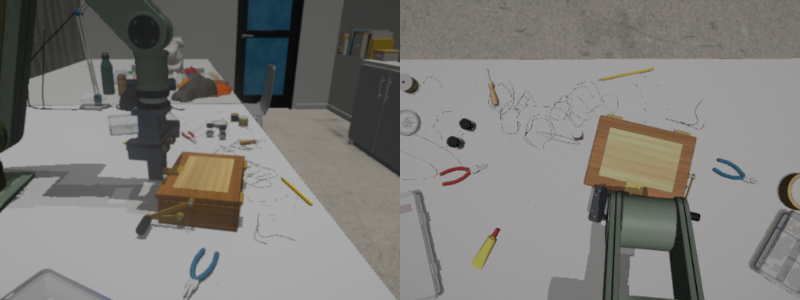

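The fingers hold the tongue, seen at side (158,170). The side force says it sits about 3.5 mm further left than I estimated, so I'll add that shift while lifting.

>>> apply_moves(delta_pos=[[0.013,0.028,0.086],[0.022,0.026,0.171],[0.035,0.024,0.256],[0.053,0.02,0.34],[0.074,0.015,0.423],[0.1,0.009,0.504],[0.129,0.003,0.585],[0.162,-0.005,0.664],[0.199,-0.013,0.74],[0.24,-0.023,0.815]], rot=[[0,0,0],[0,0,0],[0,0,0],[0,0,0],[0,0,0],[0,0,0],[0,0,0],[0,0,0],[0,0,0],[0,0,0]], hand=[0.15,0.15,0.15,0.15,0.15,0.15,0.15,0.15,0.15,0.15])

```text
time_s: 4.72
ee_pos: [486.8, -30.2, 148.0]
ee_rot: [180.0, 0.1, 167.2]
force: [1.5, -2.0, -4.9]
gripper_width: 23.7
gripper_force: 20.0
```

>>> apply_moves(delta_pos=[[0.04,-0.009,0.066],[0.082,-0.019,0.129],[0.128,-0.029,0.191],[0.176,-0.04,0.25],[0.226,-0.051,0.308],[0.279,-0.064,0.362],[0.335,-0.076,0.415],[0.393,-0.089,0.465],[0.452,-0.103,0.512],[0.514,-0.117,0.556]], rot=[[0,0,0],[0,0,0],[0,0,0],[0,0,0],[0,0,0],[0,0,0],[0,0,0],[0,0,0],[0,0,0],[0,0,0]], hand=[0.15,0.15,0.15,0.15,0.15,0.15,0.15,0.15,0.15,0.15])

```text
time_s: 5.55
ee_pos: [548.2, -44.9, 213.5]
ee_rot: [-179.9, -0.0, 167.3]
force: [-3.3, -2.8, -1.1]
gripper_width: 24.0
gripper_force: 20.0
```

>>> apply_moves(delta_pos=[[0.049,-0.011,0.032],[0.1,-0.023,0.063],[0.151,-0.034,0.092],[0.204,-0.046,0.119],[0.257,-0.058,0.144],[0.311,-0.071,0.167],[0.366,-0.083,0.188],[0.421,-0.096,0.207],[0.477,-0.109,0.224],[0.534,-0.121,0.239]], rot=[[0,0,0],[0,0,0],[0,0,0],[0,0,0],[0,0,0],[0,0,0],[0,0,0],[0,0,0],[0,0,0],[0,0,0]], hand=[0.15,0.15,0.15,0.15,0.15,0.15,0.15,0.15,0.15,0.15])

```text
time_s: 6.38
ee_pos: [612.6, -60.2, 242.1]
ee_rot: [-179.8, 0.0, 167.3]
force: [-2.9, -5.5, -0.3]
gripper_width: 23.6
gripper_force: 20.0
```

```bash
python3 - <<'E'
from h import *
f=viewer.grab_frame("side"); g=viewer.grab_frame("top")
cv2.imwrite("pics/d.png",np.hstack([cv2.resize(x["pixels"],(400,300)) for x in (f,g)])[...,::-1])
p=[575.63,-53.52,-.2235]
u=[]
for x in (f,g):
  for q in("lid_tongue","stay_knob","stay_pivot"):
    print(q,[(d["position"],round(d["score"],2)) for d in spotter.landmark_of(x,q)[:2]])
s=env.state();print(s["ee_pos"],s["force"])
E
```

```text
lid_tongue [([283.0, 121.4], 0.64)]
stay_knob [([233.1, 253.5], 0.82)]
stay_pivot [([231.7, 275.3], 0.74)]
lid_tongue []
stay_knob [([391.3, 232.9], 0.7)]
stay_pivot [([364.3, 236.0], 0.79)]
[613.52346615 -60.51136795 242.31543624] [-1.51939042 -5.58027068 -0.35419413]
```

View pics/d.png

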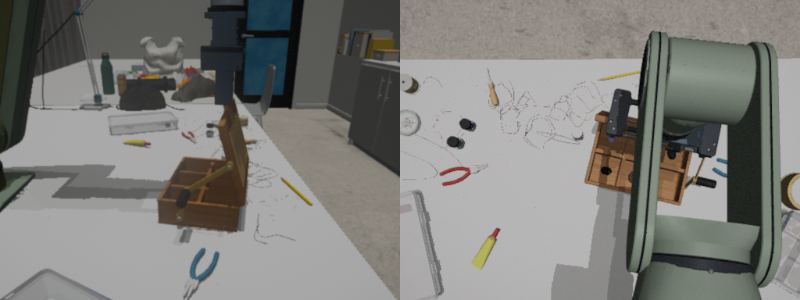

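The lid is up at about 75°. The knob is at side (182,198) and top (705,183) in the composite. I'll let go of the tongue and rise.

>>> apply_moves(delta_pos=[[0,0,0],[0,0,0],[0,0,0],[0,0,0.3],[0,0,0.6],[0,0,0.7],[0,0,0.7]], rot=[[0,0,0],[0,0,0],[0,0,0],[0,0,0],[0,0,0],[0,0,0],[0,0,0]], hand=[0.6,0.6,0.6,0.6,0.6,0.6,0.6])

```text
time_s: 7.37
ee_pos: [614.3, -58.2, 330.2]
ee_rot: [179.9, 0.6, 167.3]
force: [-0.3, 1.8, 0.3]
gripper_width: 54.7
gripper_force: 0.0
```

```bash
python3 - <<'E'
from h import *
from scipy.optimize import least_squares, brentq
from scipy.spatial.transform import Rotation as R
fs=[viewer.grab_frame(n) for n in("side","top")]
r=[spotter.landmark_of(f,"stay_knob") for f in fs]
print([[(d["position"],d["score"]) for d in x] for x in r])
K=tri(fs,[x[0]["position"] for x in r]); print("knob tri",K)
p=np.array([575.63,-53.52,-.2235])
# four bar in case xz
piv=np.array([-35,25.]);H=np.array([85,60.])
pin_st=piv+172*np.array([45,51.])/np.hypot(45,51); v=pin_st-H
def pin(t): # lid opening rotates -x toward +z ; undo 1.43, apply t
    a=-(t-1.43); c,s=np.cos(a),np.sin(a); return H+np.array([c*v[0]-s*v[1],s*v[0]+c*v[1]])
def knob(al): return piv+68*np.array([np.sin(al),np.cos(al)])
def al(t):
    g=lambda a:np.linalg.norm(knob(a)-pin(t))-104
    d=pin(t)-piv; mid=np.arctan2(d[0],d[1])
    return brentq(g,mid-1.6,mid)
for t in(0,1.0,1.2,1.25,1.3,1.35,1.4):
    try:a=al(t);print(t,np.degrees(a).round(1),knob(a).round(1),c2w(p,(knob(a)[0],-158,knob(a)[1])).round(1))
    except Exception as e: print(t,e)
c=lambda X:np.array([[np.cos(p[2]),np.sin(p[2])],[-np.sin(p[2]),np.cos(p[2])]])@(X[:2]-p[:2])
print("knob in case",c(K),K[2])
E
```

```text
[[([233.1, 254.9], 0.62), ([232.9, 275.9], 0.37)], [([391.8, 233.0], 0.83)]]
knob tri [ 521.48544206 -203.14280928   89.99789326]
0 f(a) and f(b) must have different signs
1.0 -12.9 [-50.1  91.3] [ 491.7 -196.5   91.3]
1.2 4.9 [-29.2  92.8] [ 512.1 -201.1   92.8]
1.25 9.9 [-23.3  92. ] [ 517.9 -202.4   92. ]
1.3 15.4 [-17.   90.6] [ 524.1 -203.8   90.6]
1.35 21.7 [-9.9 88.2] [ 531.  -205.4   88.2]
1.4 29.9 [-1.1 84. ] [ 539.5 -207.3   84. ]
knob in case [ -19.63487057 -157.90215347] 89.99789326467027
```

```bash
python3 - <<'E'
from h import *
from scipy.spatial.transform import Rotation as R
p=np.array([575.63,-53.52,-.2235]); s=env.state()
cx=np.array([np.cos(p[2]),np.sin(p[2]),0]);cy=np.array([-cx[1],cx[0],0])
R0=R.from_euler("xyz",[180,0,167.3],degrees=True)
z=-np.cos(np.pi/6)*np.array([0,0,1])+.5*cy
T=R.from_matrix(np.c_[np.cross(cx,z),cx,z])
Rm=R.from_euler("z",-90,degrees=True)*R0
print("call1 rot [0,0,%.3f]"%(-np.pi/3/1.5),"half2:", ((T*(R.from_euler("z",-60,degrees=True)*R0).inv()).as_rotvec()/1.5).round(3),T.as_euler("xyz",degrees=True).round(1))
G=c2w(p,(-18,-166,90)); tcp=G+18.8*z
print("tcp grasp",tcp.round(1),"pre",(tcp-90*z).round(1),"approach/120",(90*z/120).round(3),"from now",((tcp-90*z-s["ee_pos"])/120).round(3))
piv=np.array([-35,25.])
d=lambda a:c2w(p,(-35+68*np.sin(a),-166,25+68*np.cos(a)))
a0=np.radians(14.6)
print([((d(np.radians(x))-d(a0))/120).round(3).tolist() for x in (18,21,24,27,30,33,36,39,42,44,46,48,49,50)])
E
```

```text
call1 rot [0,0,-0.698] half2: [ 0.353  0.014 -0.342] [-180.   -30.    77.2]
tcp grasp [ 523.4 -202.2   73.7] pre [ 513.4 -246.1  151.7] approach/120 [ 0.083  0.366 -0.65 ] from now [-0.819 -1.566 -1.433]
[[0.031, -0.007, -0.009], [0.059, -0.013, -0.019], [0.085, -0.019, -0.031], [0.112, -0.025, -0.043], [0.137, -0.031, -0.058], [0.162, -0.037, -0.073], [0.186, -0.042, -0.09], [0.208, -0.047, -0.108], [0.23, -0.052, -0.127], [0.245, -0.056, -0.141], [0.258, -0.059, -0.155], [0.271, -0.062, -0.169], [0.278, -0.063, -0.177], [0.284, -0.065, -0.184]]
```

>>> apply_moves(delta_pos=[[-0.82,-0.8,0],[-0.82,-0.8,0],[-0.82,-0.8,0],[-0.82,-0.8,0],[-0.82,-0.8,0],[-0.82,-0.8,0],[-0.82,-0.8,0],[-0.82,-0.8,0],[-0.82,-0.8,0],[-0.82,-0.8,0]], rot=[[0,0,-0.698],[0,0,-0.698],[0,0,-0.698],[0,0,-0.698],[0,0,-0.698],[0,0,-0.698],[0,0,-0.698],[0,0,-0.698],[0,0,-0.698],[0,0,-0.698]], hand=[0.6,0.6,0.6,0.6,0.6,0.6,0.6,0.6,0.6,0.6])

```text
time_s: 8.4
ee_pos: [513.2, -154.3, 323.8]
ee_rot: [-179.9, -0.1, 107.2]
force: [-0.3, 0.6, 0.8]
gripper_width: 54.6
gripper_force: 0.0
```

>>> apply_moves(delta_pos=[[0,-0.766,0],[0,-0.766,0],[0,-0.766,0],[0,-0.766,0],[0,-0.766,-0.3],[0,-0.766,-0.6],[0,-0.766,-0.6],[0,-0.766,-0.6],[0,-0.766,-0.6]], rot=[[0.353,0.014,-0.342],[0.353,0.014,-0.342],[0.353,0.014,-0.342],[0.353,0.014,-0.342],[0.353,0.014,-0.342],[0.353,0.014,-0.342],[0.353,0.014,-0.342],[0.353,0.014,-0.342],[0.353,0.014,-0.342]], hand=[0.6,0.6,0.6,0.6,0.6,0.6,0.6,0.6,0.6])

```text
time_s: 9.15
ee_pos: [514.8, -246.4, 255.3]
ee_rot: [179.8, -29.9, 77.4]
force: [0.7, -0.4, 1.1]
gripper_width: 54.9
gripper_force: 0.0
```

>>> apply_moves(delta_pos=[[0,0,-0.85],[0,0,-0.85],[0,0,-0.85],[0,0,-0.85],[0,0,-0.85],[0,0,-0.85]], rot=[[0,0,0],[0,0,0],[0,0,0],[0,0,0],[0,0,0],[0,0,0]], hand=[0.6,0.6,0.6,0.6,0.6,0.6])

```text
time_s: 9.65
ee_pos: [515.9, -247.0, 154.9]
ee_rot: [179.6, -29.9, 77.5]
force: [-0.4, -0.4, 0.0]
gripper_width: 54.9
gripper_force: 0.0
```

```bash
python3 - <<'E'
from h import *
f=viewer.grab_frame("side"); g=viewer.grab_frame("top")
cv2.imwrite("pics/e.png",np.hstack([cv2.resize(x["pixels"],(400,300)) for x in (f,g)])[...,::-1])
r=[spotter.landmark_of(x,"stay_knob") for x in (f,g)]
print([[(d["position"],d["score"]) for d in x] for x in r], proj(f,(521.5,-203.1,90)),proj(g,(521.5,-203.1,90)))
print(env.state()["ee_pos"])
E
```

```text
[[([230.5, 252.6], 0.66)], [([389.9, 235.4], 0.74)]] [234.17328044 254.84882105] [391.78881864 233.64819148]
[ 514.67459967 -246.96546893  153.43977754]
```

View pics/e.png

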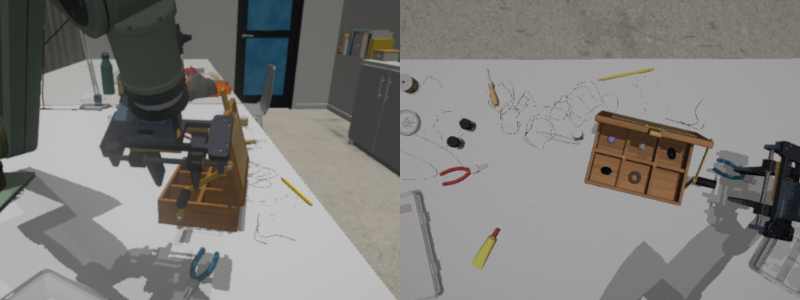

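The lid stays up. The open fingers, at side (158,165) and (195,165), straddle the knob at (182,200). I'm descending along the fingers and then closing loosely round it.

>>> apply_moves(delta_pos=[[0.011,0.09,-0.16],[0.023,0.185,-0.33],[0.034,0.28,-0.5],[0.045,0.37,-0.66],[0.045,0.37,-0.66],[0.045,0.37,-0.66],[0.045,0.37,-0.66],[0.045,0.37,-0.66]], rot=[[0,0,0],[0,0,0],[0,0,0],[0,0,0],[0,0,0],[0,0,0],[0,0,0],[0,0,0]], hand=[0.6,0.6,0.6,0.6,0.6,0.28,0.28,0.28], newtons=5)

```text
time_s: 10.52
ee_pos: [520.2, -203.4, 73.8]
ee_rot: [179.8, -29.9, 77.2]
force: [-1.7, -0.7, 0.5]
gripper_width: 37.9
gripper_force: 0.0
```

```bash
python3 - <<'E'
from h import *
f=viewer.grab_frame("side"); g=viewer.grab_frame("top")
cv2.imwrite("pics/f.png",np.hstack([cv2.resize(x["pixels"][130:320,a:a+254],(400,300)) for x,a in ((f,120),(g,250))])[...,::-1])
s=env.state();print(s["ee_pos"],s["force"],s["gripper_width"],s["gripper_force"])
E
```

```text
[ 519.83550478 -203.16315547   73.46738073] [ 0.08333299 -0.10799256 -1.07050575] 29.4181318352954 0.0
```

View pics/f.png

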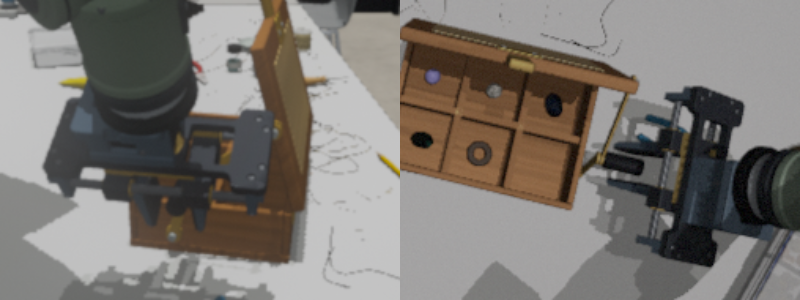

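The knob sits between the fingers, side crop (175,190). I'll grip it lightly and follow the arc past straight.

>>> apply_moves(delta_pos=[[0,0,0],[0,0,0],[0,0,0],[0.031,-0.007,-0.009],[0.059,-0.013,-0.019],[0.085,-0.019,-0.031],[0.112,-0.025,-0.043],[0.137,-0.031,-0.058],[0.162,-0.037,-0.073],[0.186,-0.042,-0.09]], rot=[[0,0,0],[0,0,0],[0,0,0],[0,0,0],[0,0,0],[0,0,0],[0,0,0],[0,0,0],[0,0,0],[0,0,0]], hand=[0.15,0.15,0.15,0.15,0.15,0.15,0.15,0.15,0.15,0.15], newtons=12)

```text
time_s: 11.45
ee_pos: [541.4, -207.9, 60.6]
ee_rot: [-179.9, -29.9, 77.1]
force: [-3.1, -5.7, 2.2]
gripper_width: 19.4
gripper_force: 12.0
```

>>> apply_moves(delta_pos=[[0.022,-0.005,-0.018],[0.044,-0.01,-0.037],[0.059,-0.014,-0.051],[0.072,-0.017,-0.065],[0.085,-0.02,-0.079],[0.098,-0.023,-0.094],[0.115,-0.027,-0.118],[0.115,-0.027,-0.118]], rot=[[0,0,0],[0,0,0],[0,0,0],[0,0,0],[0,0,0],[0,0,0],[0,0,0],[0,0,0]], hand=[0.15,0.15,0.15,0.15,0.15,0.15,0.15,0.15])

```text
time_s: 12.12
ee_pos: [555.2, -211.3, 45.8]
ee_rot: [-179.9, -29.9, 77.1]
force: [-1.9, -4.8, -0.5]
gripper_width: 19.5
gripper_force: 12.0
```

```bash
python3 - <<'E'
from h import *
f=viewer.grab_frame("side"); g=viewer.grab_frame("top")
cv2.imwrite("pics/g.png",np.hstack([cv2.resize(x["pixels"][130:320,a:a+254],(400,300)) for x,a in ((f,120),(g,250))])[...,::-1])
p=[575.63,-53.52,-.2235]
for n,X in (("str",(10,-158,76)),("lock",(16,-158,70))): print(n,c2w(p,X),proj(f,c2w(p,X)),proj(g,c2w(p,X)))
for x in (f,g): print([(d["position"],round(d["score"],2)) for d in spotter.landmark_of(x,"stay_knob")])
s=env.state();print(s["ee_pos"],s["force"],s["gripper_width"],s["gripper_force"])
z=np.array([.1108,.4876,-.866]); G=s["ee_pos"]-18.8*z; print("grasp",G)
E
```

```text
str [ 550.36153726 -209.80661104   76.        ] [253.75628274 264.92093597] [392.84980511 218.23528312]
lock [ 556.21230327 -211.13647456   70.        ] [257.70752718 268.77227399] [392.55373413 215.27693569]
[([255.8, 267.0], 0.77)]
[([392.3, 216.0], 0.86)]
[ 555.11161372 -211.21504454   45.93357628] [-1.75989684 -4.68088993 -1.16954277] 18.904889869795372 12.027247846126556
grasp [ 553.02857372 -220.38192454   62.21437628]
```

View pics/g.png

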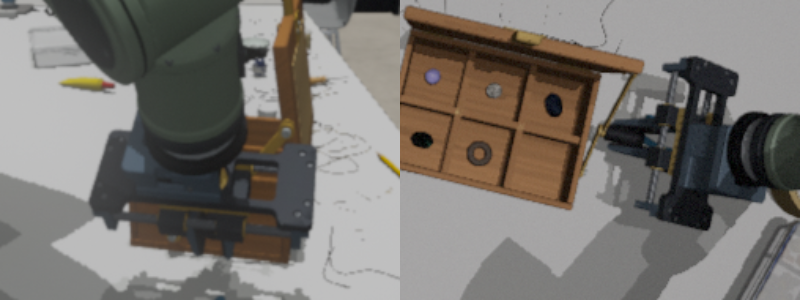

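>>> apply_moves(delta_pos=[[0.017,-0.004,-0.02],[0.034,-0.008,-0.04],[0.05,-0.012,-0.06],[0.05,-0.012,-0.06]], rot=[[0,0,0],[0,0,0],[0,0,0],[0,0,0]], hand=[0.15,0.15,0.15,0.15])

```text
time_s: 12.65
ee_pos: [556.0, -209.6, 39.4]
ee_rot: [-179.2, -30.2, 77.1]
force: [-14.4, -2.6, 8.4]
gripper_width: 19.7
gripper_force: 12.0
```

The force rises without motion, so the knob is on its stop. I'll open and withdraw along the tool axis.

>>> apply_moves(delta_pos=[[-0.03,0.007,0.02],[-0.03,0.007,0.02],[-0.03,0.007,0.02],[-0.03,0.007,0.02],[-0.05,-0.09,0.19],[-0.07,-0.2,0.37],[-0.09,-0.35,0.65],[-0.12,-0.49,0.9],[-0.12,-0.49,0.9],[-0.12,-0.49,0.9]], rot=[[0,0,0],[0,0,0],[0,0,0],[0,0,0],[0,0,0],[0,0,0],[0,0,0],[0,0,0],[0,0,0],[0,0,0]], hand=[0.5,0.5,0.5,0.5,0.5,0.5,0.5,0.5,0.5,0.5])

```text
time_s: 13.48
ee_pos: [547.9, -271.9, 149.6]
ee_rot: [179.8, -29.9, 77.2]
force: [0.6, -0.5, -0.1]
gripper_width: 45.9
gripper_force: 0.0
```

>>> apply_moves(delta_pos=[[-0.12,-0.49,0.9],[-0.12,-0.49,0.9],[-0.12,-0.49,0.9],[-0.12,-0.49,0.9],[-0.12,-0.49,0.9]], rot=[[0,0,0],[0,0,0],[0,0,0],[0,0,0],[0,0,0]], hand=[0.5,0.5,0.5,0.5,0.5])

```text
time_s: 13.9
ee_pos: [533.0, -330.0, 256.5]
ee_rot: [179.9, -30.0, 77.2]
force: [-0.1, -0.4, -0.8]
gripper_width: 45.4
gripper_force: 0.0
```

```bash
python3 - <<'E'
from h import *
f=viewer.grab_frame("side"); g=viewer.grab_frame("top")
cv2.imwrite("pics/i.png",np.hstack([cv2.resize(x["pixels"][110:300,a:a+254],(400,300)) for x,a in ((f,120),(g,190))])[...,::-1])
r=[spotter.landmark_of(x,"stay_knob") for x in (f,g)]
print([[(d["position"],round(d["score"],2)) for d in x] for x in r])
if r[0] and r[1]: print(tri((f,g),[x[0]["position"] for x in r]))
print([(d["position"],d["score"]) for d in spotter.landmark_of(g,"vial_center")][:1])
s=env.state();print(s["ee_pos"],s["force"])
E
```

```text
[[([254.4, 267.5], 0.77)], [([393.2, 216.2], 0.67)]]
[ 553.00320405 -211.47858792   72.64754826]
[([224.9, 172.3], 0.49)]
[ 532.23355767 -328.00211189  254.08529047] [ 0.07958776 -0.37152093 -0.46918981]
```

View pics/i.png

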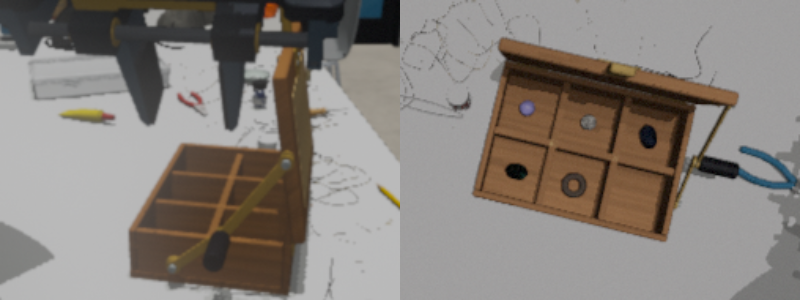

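```bash
python3 - <<'E'
from h import *
f=viewer.grab_frame("side")
p=[575.63,-53.52,-.2235]
im=cv2.resize(f["pixels"][190:300,215:315],None,fx=5.4,fy=5.4,interpolation=cv2.INTER_CUBIC)[...,::-1].copy()
H=np.array([85,60.]);piv=np.array([-35,25.])
for n,k,col in(("str",(10,76),(0,0,255)),("lock",(16,70),(0,255,0))):
    k=np.array(k,float); 
    for y in(-136,-180):
        u=(proj(f,c2w(p,(k[0],y,k[1])))-[215,190]+.5)*5.4; cv2.circle(im,tuple(u.astype(int)),5,col,-1)
cv2.imwrite("pics/j.png",im)
E
```

```text
(no output)
```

View pics/j.png

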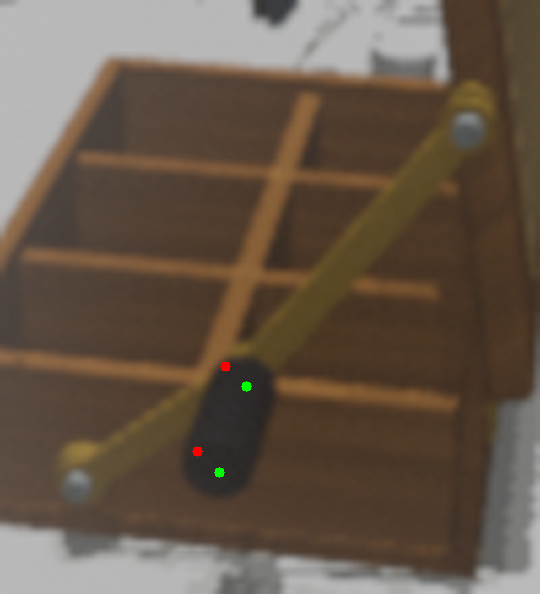

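The overlay shows the knob on the locked marks (green, (246,386) and (219,472)). The bars bend below the pivot–pin line, so the stay is past straight. The vial, in the last top picture at crop (460,100), has not moved.

```bash
python3 -c "
from workcell import env
print(env.job_done())"
```

```text
the job is handed in; nothing more can be done
None
```

I opened the lid by its tongue and locked the stay past straight on its stop. The vial was not touched, and I handed the job in with the gripper clear at about 14 s; the hand-in returned no verdict.

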